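Put the scoop away and slide the spice box shut

ROBOT

A 6-joint arm with a two-finger parallel gripper is mounted at the origin on the work surface. World frame = base frame: x ahead of the robot, y to its left, z up, the work surface at z = 0. Lengths are in m, angles in rad, forces in N, time in s.
With the tool pointing down it reaches from about 0.325 to 0.775 m from the base axis. Payload 9.3 kg.
Tool frame: the origin (TCP) lies midway between the tips of the shut fingers; the grasp point (between the pads) lies behind it (grip_point_offset is the z of the grasp point in the tool frame, in m); z points along the fingers, y is the line along which they close (so a half turn about z gives the same grasp; the last joint's range is limited). The gripper opens to 85 mm and grips with 20 to 120 N. Pads are 22 mm wide; open, the fingers measure 114 mm over their backs; the gripper's body (76 mm by 85 mm) begins 54 mm behind the grasp point. The pads swing forward as they close: fully open they stand 13 mm farther back than shut.
Start: joints at [-1.383, 0.259, 0.021, 1.334, 0, 1.418], TCP at [0.184, -0.518, 0.231] pointing down, gripper open.
Joint ranges: [-3.04, 3.04], [-0.91, 1.82], [-1.04, 1.36], [-1.92, 1.95], [-1.52, 1.45], [-3.14, 3.14]. Speed limits (rad/s): [2.22, 2.22, 2.79, 3.14, 3.14, 3.14].

INTERFACE

Orientations are given as a unit quaternion [x, y, z, w].
In Python, from workcell import get_obs, grab_frame, job_done, grip_point_offset gives the robot as it stands. The module is installed in compiled form; this text tells all that it offers.
- The arm moves only by the tool move_arm, never from a script. Its argument "steps" is a list that holds one entry, the list of rows, each a list of 7 numbers: the shift along the world's x, y, z in units of 40 mm (1.0 is 40 mm), then the turn, a rotation vector about the world's x, y, z in units of 4 degrees (1.0 is 4 degrees), then the opening, from -1 (shut) to 1 (fully open), so that 0 is half open. In form: [[[x, y, z, wx, wy, wz, hand], ...]]. A call has 1 to 8 rows; each row shifts and turns the commanded pose from where the row before left it; what a row does not reach is not made up. A row lasts 1/12 s, in which the tool goes at most 41.7 mm and 7.16 degrees, less where a joint would pass 70% of its speed; a pose out of reach is approached as far as the arm can. A call with a number of a shift or a turn outside -1 to 1 is refused whole. A call with a gripper value outside its range is refused whole. The fingers move at their own pace and stop on an object; "force" is the grip in N (left out, the last holds). Time passes only in rows, so rows that do not move let the fingers close. It gives the time, the measured TCP pose, the force, the opening and the grip force at its end, in the units of the state.
- get_obs(): the state, without advancing time (a new reading comes with each control period).
- grab_frame(name): name is "scene" or "top"; returns a dict with "image" (400x640x3 uint8, red, green, blue), "range_z" (400x640 float32, m along the optical axis (not along the pixel's ray), 0 where there is no reading), "vfov" (degrees; the focal length in pixels is half the picture's height over the tangent of half this angle, whatever the lens; pixels are square), "cx", "cy" (the principal point, pixels), "R" (3x3) and "t" (3): a world point X has camera coordinates R X + t. Camera axes: x right, y down, z forward; pixel columns grow to the right and rows downward; lengths in m; the calibration is good to about 2 mm. A picture is of the moment at which its call begins.
- job_done(): hands the job in; it is judged then, once.
The state is a dict: "clock": time; "joint_positions": joint angles; "qvel": joint speeds; "effort": joint torques, N m; "position": TCP position; "tcp_rot": TCP orientation; "contact_force": force on the tool from outside, world axes, zero at the start; "torque": the same for the moment, N m; "width": opening from 0.0 (shut) to 1.0 (fully open); "finger_force": force on a finger pad.
Only numpy, scipy, OpenCV 4.12 (cv2) and the standard library are available. Lean on these libraries where they do the work, as an engineer would, in place of code of your own. Each camera call takes 0.05 s, during which the arm holds its last target. There are 200 camera calls.

TASK

Put the yellow scoop inside the wooden slide-top box. Then slide the box's lid shut along its channel, push it over the little steel ridge near the end, and press it firmly but gently home against the rubber seal at the far end so that it is fully shut, without crushing the seal. Let go of everything and leave the other things on the slab where they are.

Things in the scene. Friction and masses are not known exactly. Their poses are not given: they have to be found in the camera images.
- box: (All sizes in mm.) Wooden box, 230 long (x) x 96 wide (y) x 53 high, fixed to the slab. Origin: centre of its underside; x points along the channel in the closing direction, z up. Cavity from x = -107 to +72, 76 wide, floor 6 above the slab. The lid's channel, on the side walls: floor 42 above the slab, 87.6 wide, 6.8 high, under side lips 78 apart with tops at 53. Open at -x, seal at +x.
- box_home (a point): Nominal middle of the dark rubber seal across the +x end of the channel, at channel floor height, 100 ahead (+x) of the box's origin. Its true face, the lid's stop, lies up to 3.5 nearer or farther along x, each time different and not measured: feel for it. The lid is home when its nose rests on it; press it there with 9 N or more for a moment; over 22 N, weight and rubbing included, is too much.
- box_floor (a point): A point on the cavity floor, on the box's centre line, 35 ahead (+x) of the box's origin, 6 above the slab; open to the sky between the lid's nose and the +x end at the start.
- box_ridge (a point): Nominal crest of the rounded, sprung steel ridge across the channel floor, 2.5 proud; truly always 17 before the seal's face. The lid's nose meets it about 20 before the seal and tops it 14 before; then it springs up behind the nose. Passing takes 6 to 16 N along the channel (plain sliding under 3 N); the force dies away by 8 before the seal, then rises on it, which hardly gives.
- lid: Light wood sliding lid, 212 long (x) x 86 wide (y) x 6 thick, about 0.14 kg, loose in the channel with under 1 of play each side and above. Origin: centre of its underside; x points in the closing direction. At the start it is drawn out 122 to 140 from shut, its tail overhanging the box's -x end.
- lid_nose (a point): Bottom middle of the lid's leading (+x) edge, 106 ahead of its origin; the edge is rounded.
- lid_bar (a point): Top centre of the dark thumb bar on the lid, 76 behind (-x) the lid's origin and 26 above its underside. The bar is 14 thick along x, 50 long along y, and stands 20 above the lid's top.
- scoop: Yellow plastic scoop, 80 long, 35 g. Origin: underside, middle of its length. A square bowl, 34 x 34 x 22 high (handle it as a solid block: nothing goes into it), fills x = +6 to +40; a straight handle 12 wide (y) and 18 high fills x = -40 to +6.
- scoop_grip (a point): Top of the scoop's handle, 12 behind (-x) its origin, 18 above its underside; a good place to pinch across its y.
- dabba: round steel masala dabba, not to be disturbed; origin at its underside
- plate_lower: lower white side plate, not to be disturbed; origin at its underside
- plate_upper: upper white side plate, not to be disturbed; origin at its underside
- turner: steel dosa turner, not to be disturbed; origin at its underside
- rolling_pin: wooden rolling pin, not to be disturbed; origin at its underside
- spice_jar: amber jar with red cap, not to be disturbed; origin at its underside
Things that resemble listed ones, but are neither listed nor needed, are in the scene too. What is meant by the scoop is not white, and is the larger of those in its own colour. Of the things that look like the box, the larger one is meant.

How it is judged:
By the outcome, as a careful person would: the job done as asked, in the order asked, and still so for the second after the job is handed in, with the robot touching nothing.
It also fails if it takes over 72 s, if anything falls off the work surface, if the arm or the gripper's body presses on something with over 40 N, if the wrist force passes 120 N, or if a joint passes its speed limit or range.

## Working session

There is one attempt and no reset: what is moved stays moved. The work goes in short steps, Python scripts to look and compute and a tool call to move; the robot and the scene stay as the last step left them, time stands still between calls to the robot, and variables do not carry over. Pictures are saved under pics/ and viewed, at most 10 in all, crops included, and the job is handed in when it is done.

Besides the shell and the picture viewer there is one more tool, called after ">>>" as a command line: name --argument value ..., lists and objects as JSON in quotes. move_arm: Moves the arm, as the interface text tells. Shifts and turns lie within -1 to 1; 1 stands for 40 mm of shift or 4 degrees of turn. Its arguments: {"type":"object","properties":{"steps":{"type":"array","items":{"type":"array","items":{"type":"array","items":{"type":"number","minimum":-1,"maximum":1}}}},"force":{"type":"number"}},"required":["steps"]}

```bash
mkdir -p pics; cat > h.py <<'E'
import numpy as np, cv2
from workcell import get_obs, grab_frame, job_done, grip_point_offset
def save(f,n): cv2.imwrite('pics/'+n,cv2.cvtColor(f['image'],cv2.COLOR_RGB2BGR))
def foc(f): return 200/np.tan(np.radians(f['vfov'])/2)
def cloud(f):
    z=f['range_z'];v,u=np.mgrid[:400,:640];k=foc(f)
    c=np.stack([(u-f['cx'])/k*z,(v-f['cy'])/k*z,z],-1)
    p=(c-f['t'])@f['R']; p[z==0]=np.nan; return p
def ray(f,u,v,h):
    d=np.array([(u-f['cx'])/foc(f),(v-f['cy'])/foc(f),1])@f['R']; o=-f['R'].T@f['t']
    return o+d*(h-o[2])/d[2]
E
python3 - <<'E'
from h import *
print(grip_point_offset, get_obs())
for n in('scene','top'):
    f=grab_frame(n);save(f,n+'1.png');np.save(n+'1.npy',f,allow_pickle=True);print(n,f['vfov'],f['cx'],f['cy'],-f['R'].T@f['t'],f['R'])
E
```

```text
-0.0187 {'clock': 0.0, 'joint_positions': array([-1.38262154e+00,  2.59235579e-01,  2.07551129e-02,  1.33369723e+00,
        1.19178424e-07,  1.41819094e+00]), 'qvel': array([-1.08229160e-03, -4.52983200e-04,  7.55271820e-04,  2.78551409e-04,
        4.27194940e-05, -2.08122472e-03]), 'effort': array([ 4.07622865e-04, -5.55640090e+01,  3.44524956e+01,  1.36781266e-02,
       -1.80977991e-04, -3.39897974e-05]), 'position': array([ 0.18376259, -0.51809812,  0.23063998]), 'tcp_rot': array([ 9.85518461e-01,  1.69566759e-01, -1.22233532e-05, -6.90574470e-04]), 'contact_force': array([-0.22903286,  0.81147509,  0.14285349]), 'torque': array([-0.00369765,  0.0741161 ,  0.04174561]), 'finger_force': 0.0, 'width': 0.9964155658594427}
scene 46.93613135465344 321.1646229970296 197.97560124596853 [ 1.40205912 -0.95475234  0.91571868] [[ 0.74886055  0.66272658 -0.00116648]
 [ 0.36941799 -0.41889093 -0.82949426]
 [-0.55021653  0.62074461 -0.55851402]]
top 49.887503894830516 318.99284588045526 209.13091841233 [0.47322418 0.0075231  1.53392546] [[ 0.00632487 -0.99997111 -0.00421533]
 [-0.99848586 -0.00608501 -0.05467133]
 [ 0.0546441   0.00455474 -0.99849551]]
```

View pics/top1.png

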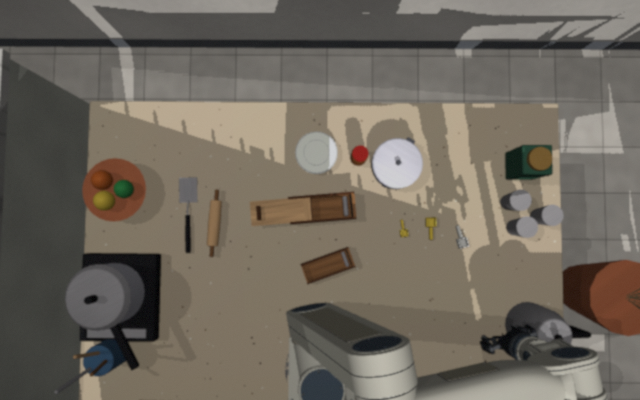

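View pics/scene1.png

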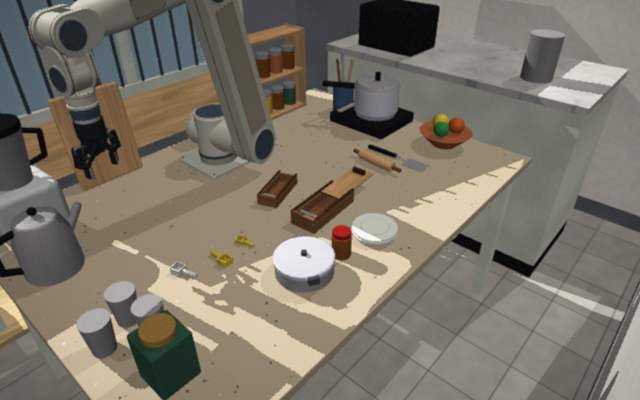

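The top view shows the box with its lid drawn out, spanning (250,212) to (355,206), with its closing direction to image right. The yellow scoops are at (432,228), the larger, and (403,229). The small decoy box is at (328,265).

```bash
python3 - <<'E'
from h import *
for n in('top','scene'):
    f=np.load(n+'1.npy',allow_pickle=True).item(); P=cloud(f)
    hsv=cv2.cvtColor(f['image'],cv2.COLOR_RGB2HSV)
    m=cv2.inRange(hsv,(22,150,70),(34,255,255))
    k,l,s,c=cv2.connectedComponentsWithStats(m)
    for i in range(1,k):
        if s[i,4]<25: continue
        q=P[l==i]; 
        if not(np.nanmedian(q[:,2])<.06): continue
        v,u=np.where(l==i); w=np.array([ray(f,a,b,.012)[:2] for a,b in zip(u,v)])
        r=cv2.minAreaRect((w*1000).astype(np.float32))
        print(n,'yellow',s[i],c[i].round(1),'hgt',np.nanpercentile(q[:,2],[5,50,95]).round(3),'rect',r, 'mean',w.mean(0).round(4))
    # wood tall stuff near box
    x0=(P[...,0]>.3)&(P[...,0]<.56)&(P[...,1]>-.2)&(P[...,1]<.32)
    for lo,hi in((.044,.050),(.049,.058),(.062,.075)):
        mm=(x0&(P[...,2]>lo)&(P[...,2]<hi)).astype(np.uint8)
        k,l,s,c=cv2.connectedComponentsWithStats(mm)
        for i in range(1,k):
            if s[i,4]<12: continue
            q=P[l==i]; print(n,lo,hi,s[i,4],c[i].round(0),q.mean(0).round(4),cv2.minAreaRect((q[:,:2]*1000).astype(np.float32)))
f=np.load('top1.npy',allow_pickle=True).item()
im=np.hstack([cv2.resize(f['image'][180:260,240:370],None,fx=3.9,fy=3.9,interpolation=2),cv2.resize(f['image'][200:260,390:475],None,fx=3.4,fy=5.2,interpolation=2)[:312]])
cv2.imwrite('pics/crop.png',im[...,::-1]);print(im.shape)
E
```

```text
top yellow [426 218  10  21 104] [430.3 224.4] hgt [-0.002  0.01   0.025] rect ((492.27984619140625, -379.8436279296875), (31.777729034423828, 70.77997589111328), 89.58374786376953) mean [ 0.5049 -0.3792]
top yellow [401 221   7  15  50] [403.2 230.6] hgt [-0.001  0.007  0.016] rect ((491.5069885253906, -286.2951965332031), (21.164688110351562, 49.461143493652344), 89.7654800415039) mean [ 0.4825 -0.2834]
top 0.044 0.05 545 [279. 216.] [0.5309 0.1521 0.0472] ((527.2257080078125, 147.61154174804688), (62.539188385009766, 211.71343994140625), 0.7009451389312744)
top 0.044 0.05 16 [352. 213.] [ 0.5412 -0.0989  0.0472] ((540.139892578125, -98.37100982666016), (24.473913192749023, 10.22542953491211), 0.5696247816085815)
top 0.049 0.058 18 [253. 212.] [0.5448 0.2411 0.0509] ((543.0911865234375, 243.9130859375), (27.763809204101562, 17.9703369140625), 0.12380916625261307)
top 0.049 0.058 313 [313. 217.] [0.5265 0.036  0.0524] ((530.61328125, 19.351959228515625), (55.37032699584961, 259.1773376464844), 0.33621248602867126)
top 0.049 0.058 24 [308. 211.] [0.5482 0.0531 0.0514] ((545.972717285
[... 1694 characters left out ...]
7451172, 28.737098693847656), 59.43525314331055)
scene 0.044 0.05 54 [312. 199.] [ 0.525  -0.0117  0.0465] ((524.6143798828125, -16.49132537841797), (137.4313507080078, 32.02766036987305), 84.11001586914062)
scene 0.044 0.05 14 [304. 210.] [ 0.5511 -0.0813  0.0466] ((549.8851318359375, -82.22930908203125), (16.348417282104492, 15.458751678466797), 28.29817771911621)
scene 0.049 0.058 489 [331. 187.] [0.5316 0.0841 0.0527] ((530.3495483398438, 57.689964294433594), (59.17527389526367, 346.69232177734375), 0.05547641962766647)
scene 0.062 0.075 35 [358. 169.] [0.5406 0.2183 0.0686] ((540.7664794921875, 218.7742156982422), (38.12485122680664, 20.416379928588867), 0.737802267074585)
(312, 796, 3)
```

View pics/crop.png

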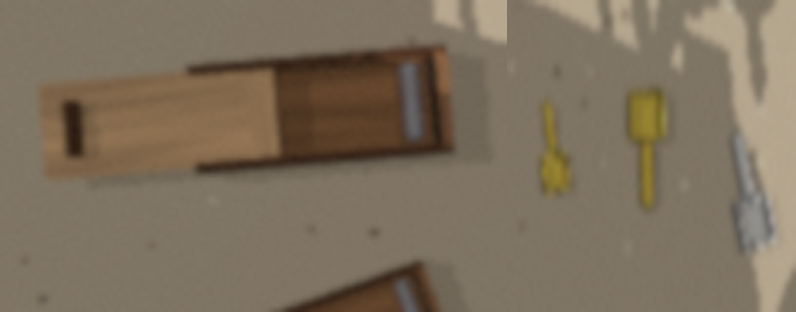

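The crop shows the lid corners at (38,85), (45,178), (275,68) and (280,158), and the box's +x end corners at (445,47) and (453,150). The scoop's bowl is away from the robot, with the handle end at (647,208).

```bash
python3 - <<'E'
from h import *
f=np.load('top1.npy',allow_pickle=True).item()
A=lambda x,y,h: ray(f,240+(x+.5)/3.9-.5,180+(y+.5)/3.9-.5,h)[:2]
B=lambda x,y,h: ray(f,390+(x-507+.5)/3.4-.5,200+(y+.5)/5.2-.5,h)[:2]
t1,t2,n1,n2=A(38,85,.048),A(45,178,.048),A(275,68,.048),A(280,158,.048)
e1,e2,b1,b2=A(445,47,.053),A(453,150,.053),A(188,68,.053),A(198,170,.053)
t,n,e,b=(t1+t2)/2,(n1+n2)/2,(e1+e2)/2,(b1+b2)/2
d=lambda p,q:(np.linalg.norm(q-p).round(4),np.degrees(np.arctan2(*(q-p)[::-1])).round(2))
print('tail',t,'nose',n,d(t,n),'W',d(t1,t2),d(n1,n2));print('end',e,'back',b,d(b,e),d(e1,e2),d(b1,b2))
print('bar',A(73,128,.068)); print('seal far',(A(411,62,.0)+A(411,140,.0))/2)
# scoop: fit from both views, top surface pixels by range
p,q=B(647.5,90,.022),B(647,208,.016);print('scoop front,back',p,q,d(q,p), 'bowl w',d(B(629,110,.022),B(666,110,.022)))
for n_ in('top','scene'):
    f=np.load(n_+'1.npy',allow_pickle=True).item();P=cloud(f)
    m=cv2.inRange(cv2.cvtColor(f['image'],cv2.COLOR_RGB2HSV),(22,120,60),(34,255,255))>0
    m&=(abs(P[...,1]+.38)<.045)&(abs(P[...,0]-.5)<.06)
    v,u=np.where(m);w=np.array([ray(f,a,c,.018)[:2] for a,c in zip(u,v)])
    h=w[w[:,0]<.495];bo=w[w[:,0]>.51]
    print(n_,w.min(0),w.max(0),'handle',h.mean(0),np.cov(h.T)[0,1]/h[:,0].var(),'bowl',bo.mean(0))
E
```

```text
tail [0.53854523 0.25208538] nose [0.5562609  0.04273663] (np.float64(0.2101), np.float64(-85.16)) W (np.float64(0.0829), np.float64(-174.84)) (np.float64(0.0801), np.float64(-176.4))
end [ 0.56976971 -0.10899969] back [0.55022781 0.11733327] (np.float64(0.2272), np.float64(-85.07)) (np.float64(0.0915), np.float64(-175.47)) (np.float64(0.0908), np.float64(-173.83))
bar [0.54084048 0.22123459]
seal far [ 0.57068461 -0.07837548]
scoop front,back [ 0.53100976 -0.37924333] [ 0.45136195 -0.37963076] (np.float64(0.0796), np.float64(0.28)) bowl w (np.float64(0.0382), np.float64(-89.64))
top [ 0.45346204 -0.39441478] [ 0.52738648 -0.36253934] handle [ 0.47398264 -0.37827932] 0.0065656144414339285 bowl [ 0.52009981 -0.378703  ]
scene [ 0.45522315 -0.40775597] [ 0.54773835 -0.36111323] handle [ 0.47757831 -0.38496036] 0.025278266502969497 bowl [ 0.52782581 -0.38654681]
```

>>> move_arm --steps '[[[0.82,0.38,0,0,0,-0.61,0],[0.82,0.38,0,0,0,-0.61,0],[0.82,0.38,0,0,0,-0.61,0],[0.82,0.38,0,0,0,-0.61,0],[0.82,0.38,0,0,0,-0.61,0],[0.82,0.38,0,0,0,-0.61,0],[0.82,0.38,0,0,0,-0.61,0],[0.82,0.38,0,0,0,-0.61,0]]]' --force 25

```text
clock: 0.77
position: [0.4476, -0.3956, 0.231]
tcp_rot: [1.0, -0.001, -0.0, -0.0]
contact_force: [-0.1, -1.3, -0.1]
width: 0.497
finger_force: 0.0
```

>>> move_arm --steps '[[[0.4,0.2,-0.7,0,0,0,0],[0.4,0.2,-0.7,0,0,0,0],[0,0,-0.7,0,0,0,0],[0,0,-0.7,0,0,0,0],[0,0,-0.7,0,0,0,0],[0,0,-0.5,0,0,0,0],[0,0,0,0,0,0,0],[0,0,0,0,0,0,0]]]'

```text
clock: 1.43
position: [0.4778, -0.3803, 0.0706]
tcp_rot: [1.0, 0.0, -0.001, -0.001]
contact_force: [-0.8, -0.7, -0.5]
width: 0.502
finger_force: 0.0
```

Take one close look to check the alignment.

```bash
python3 - <<'E'
from h import *
ims=[]
for n in('scene','top'):
    f=grab_frame(n);np.save(n+'2.npy',f,allow_pickle=True)
    o=get_obs()['position']; c=f['R']@o+f['t'];u=c[:2]/c[2]*foc(f)+[f['cx'],f['cy']];print(n,u)
    u=np.array([(f['R']@np.array([.479,-.38,.018])+f['t'])]).ravel();a=u[:2]/u[2]*foc(f)+[f['cx'],f['cy']];print('grip proj',a)
    x,y=int(a[0])-50,int(a[1])-65
    ims.append(cv2.resize(f['image'][y:y+100,x:x+100],(395,395),interpolation=2))
cv2.imwrite('pics/c2.png',np.hstack(ims)[...,::-1])
E
```

```text
scene [214.0904131  238.79824472]
grip proj [216.86238812 252.91001842]
top [435.54156298 231.77008225]
grip proj [431.01195334 231.72837195]
```

View pics/c2.png

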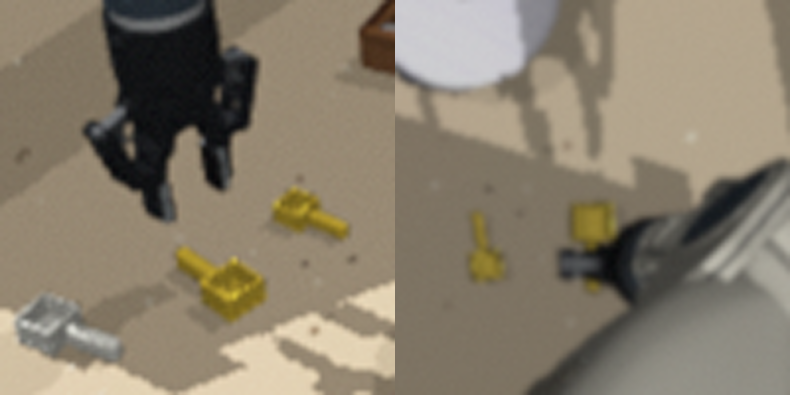

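The gripper straddles the scoop's handle in both views: the tips' midpoint at crop (190,205) is above the handle at (205,262). I'm descending to grip.

>>> move_arm --steps '[[[0.02,0,-0.5,0,0,0,0],[0,0,-0.5,0,0,0,0],[0,0,-0.4,0,0,0,0],[0,0,-0.25,0,0,0,0],[0,0,0,0,0,0,0],[0,0,0,0,0,0,-1],[0,0,0,0,0,0,-1],[0,0,0,0,0,0,-1]]]' --force 30

```text
clock: 2.2
position: [0.4797, -0.3815, 0.0069]
tcp_rot: [1.0, 0.0, 0.001, 0.001]
contact_force: [0.0, 1.0, 0.3]
width: 0.131
finger_force: 30.6
```

>>> move_arm --steps '[[[0,0,0,0,0,0,-1],[0,0,0,0,0,0,-1],[0,0,0,0,0,0,-1],[0,0,0.2,0,0,0,-1],[0,0,0.6,0,0,0,-1],[0,0,0.8,0,0,0,-1],[0,0,0.8,0,0,0,-1],[0,0,0.6,0,0,0,-1]]]'

```text
clock: 2.87
position: [0.4793, -0.381, 0.1287]
tcp_rot: [1.0, 0.0, 0.001, 0.001]
contact_force: [0.3, -0.5, -0.0]
width: 0.132
finger_force: 30.5
```

>>> move_arm --steps '[[[0.087,0.372,0,0,0,0.99,-1],[0.087,0.372,0,0,0,0.99,-1],[0.087,0.372,0,0,0,0.99,-1],[0.087,0.372,0,0,0,0.99,-1],[0.087,0.372,0,0,0,0.99,-1],[0.087,0.372,0,0,0,0.99,-1],[0.087,0.372,0,0,0,0.99,-1],[0.087,0.372,0,0,0,0.99,-1]]]'

```text
clock: 3.53
position: [0.5069, -0.2609, 0.1262]
tcp_rot: [0.962, 0.275, 0.0, 0.0]
contact_force: [-0.5, 0.2, -0.3]
width: 0.128
finger_force: 30.5
```

>>> move_arm --steps '[[[0.087,0.372,0,0,0,0.99,-1],[0.087,0.372,0,0,0,0.99,-1],[0.087,0.372,0,0,0,0.99,-1],[0.087,0.372,0,0,0,0.99,-1],[0.087,0.372,0,0,0,0.99,-1],[0.087,0.372,0,0,0,0.99,-1],[0.087,0.372,0,0,0,0.99,-1],[0.087,0.372,0,0,0,0.99,-1]]]'

```text
clock: 4.2
position: [0.5348, -0.1419, 0.1261]
tcp_rot: [0.85, 0.527, 0.0, 0.0]
contact_force: [-0.1, -0.3, -0.1]
width: 0.13
finger_force: 30.5
```

>>> move_arm --steps '[[[0.087,0.372,0,0,0,0.99,-1],[0.087,0.372,0,0,0,0.99,-1],[0.087,0.372,0,0,0,0.99,-1],[0.087,0.372,0,0,0,0.99,-1],[0.087,0.372,0,0,0,0.99,-1],[0.087,0.372,0,0,0,0.99,-1],[0.087,0.372,0,0,0,0.99,-1],[0.087,0.372,0,0,0,0.99,-1]]]'

```text
clock: 4.87
position: [0.5626, -0.0229, 0.1262]
tcp_rot: [0.674, 0.739, 0.0, 0.0]
contact_force: [-0.2, 0.1, -0.6]
width: 0.131
finger_force: 30.5
```

>>> move_arm --steps '[[[0,0,0,0,0,0,-1],[0,0,0,0,0,0,-1],[0,0,-0.4,0,0,0,-1],[0,0,-0.3,0,0,0,-1],[0,0,-0.1,0,0,0,-1],[0,0,0,0,0,0,-1],[0,0,0,0,0,0,-1]]]'

```text
clock: 5.45
position: [0.5626, -0.0242, 0.0937]
tcp_rot: [0.676, 0.737, -0.0, 0.0]
contact_force: [0.1, 0.0, -0.1]
width: 0.131
finger_force: 30.5
```

```bash
python3 - <<'E'
from h import *
from scipy.spatial.transform import Rotation as Ro
o=get_obs();print(o['position'],Ro.from_quat(o['tcp_rot']).as_matrix()[:,0],o['joint_positions'])
ims=[]
for n in('scene','top'):
    f=grab_frame(n);np.save(n+'3.npy',f,allow_pickle=True)
    u=f['R']@np.array([.56,.004,.05])+f['t'];a=u[:2]/u[2]*foc(f)+[f['cx'],f['cy']];print(a)
    x,y=int(a[0])-65,int(a[1])-65;print(x,y)
    ims.append(cv2.resize(f['image'][y:y+100,x:x+100],(400,400),interpolation=2))
cv2.imwrite('pics/c3.png',np.hstack(ims)[...,::-1])
E
```

```text
[ 0.56256756 -0.02418651  0.09373998] [-8.66374653e-02  9.96239900e-01 -1.10119924e-04] [-1.91935650e-01  3.54712050e-01 -2.02102313e-01  1.01390589e+00
 -9.27707754e-05  1.29211445e+00]
[322.90207311 199.59611145]
257 134
[321.98034601 207.54133325]
256 142
```

View pics/c3.png

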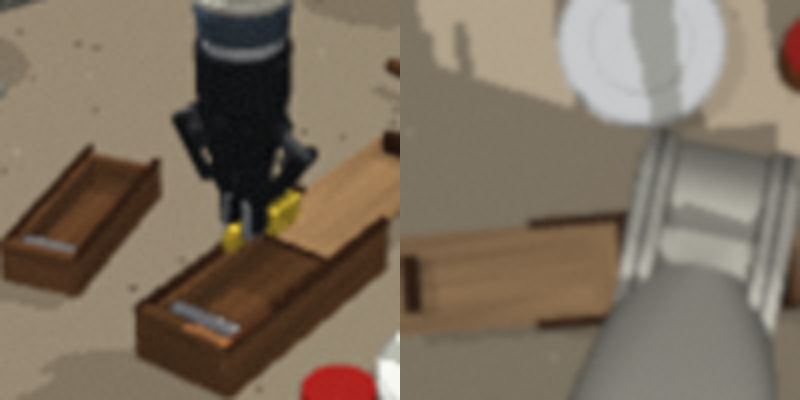

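The scoop is held above the cavity, with the lid nose at scene crop (300,245). I'll check the box position in the scene view, using the end corners at crop (137,308) and (230,352).

```bash
python3 - <<'E'
from h import *
f=np.load('scene3.npy',allow_pickle=True).item()
for x,y in((137,308),(230,352),(387,222)): print(ray(f,257+(x+.5)/4-.5,134+(y+.5)/4-.5,.053))
c=np.array([.56,.004,0]);u=np.array([.0854,-.9963,0]);w=np.array([.9963,.0854,0])
for p in(c+.115*u-.048*w,c+.115*u+.048*w,c-.115*u+.048*w,c+.028*u):
    q=f['R']@(p+[0,0,.053])+f['t'];a=q[:2]/q[2]*foc(f)+[f['cx'],f['cy']];print(p,(a-[257,134])*4)
E
```

```text
[ 0.52732156 -0.11511031  0.053     ]
[ 0.62313875 -0.10920983  0.053     ]
[0.59928515 0.1185699  0.053     ]
[ 0.5219986 -0.1146737  0.       ] [131.1812214  303.72873546]
[ 0.6176434 -0.1064753  0.       ] [225.64531043 346.12630195]
[0.5980014 0.1226737 0.       ] [387.27072348 218.03533637]
[ 0.5623912 -0.0238964  0.       ] [243.47730138 274.6779927 ]
```

>>> move_arm --steps '[[[0.05,0,-0.4,0,0,0,-1],[0,0,-0.5,0,0,0,-1],[0,0,-0.5,0,0,0,-1],[0,0,-0.35,0,0,0,-1],[0,0,-0.15,0,0,0,-1],[0,0,-0.07,0,0,0,-1],[0,0,0,0,0,0,-1],[0,0,0,0,0,0,-1]]]'

```text
clock: 6.22
position: [0.5652, -0.0238, 0.0154]
tcp_rot: [0.675, 0.738, 0.0, 0.001]
contact_force: [0.7, 0.7, -0.4]
width: 0.13
finger_force: 30.5
```

>>> move_arm --steps '[[[0,0,-0.04,0,0,0,-1],[0,0,0,0,0,0,-1],[0,0,0,0,0,0,-1],[0,0,0,0,0,0,-0.4],[0,0,0,0,0,0,-0.4],[0,0,0,0,0,0,-0.4]]]'

```text
clock: 6.72
position: [0.5646, -0.0237, 0.013]
tcp_rot: [0.675, 0.738, 0.0, 0.0]
contact_force: [0.3, 0.7, 0.9]
width: 0.302
finger_force: 0.0
```

>>> move_arm --steps '[[[0,0,0.2,0,0,0,-0.4],[0,0,0.5,0,0,0,-0.4],[0,0,0.7,0,0,0,-0.4],[0,0,0.8,0,0,0,-0.4],[0,0,0.8,0,0,0,-0.4],[-0.1,0.8,0.2,0,0,0,-1],[-0.1,0.9,0,0,0,0,-1],[-0.1,0.9,0,0,0,0,-1]]]'

```text
clock: 7.38
position: [0.5529, 0.0809, 0.1427]
tcp_rot: [0.676, 0.737, 0.001, 0.001]
contact_force: [1.0, 0.0, -0.1]
width: 0.005
finger_force: 0.0
```

>>> move_arm --steps '[[[-0.06,0.75,0,0,0,0,-1],[-0.06,0.75,0,0,0,0,-1],[-0.06,0.75,0,0,0,0,-1],[-0.06,0.75,0,0,0,0,-1],[-0.06,0.75,0,0,0,0,-1],[-0.06,0.75,-0.5,0,0,0,-1],[0,0,-0.4,0,0,0,-1],[0,0,0,0,0,0,-1]]]'

```text
clock: 8.05
position: [0.5363, 0.2615, 0.1025]
tcp_rot: [0.674, 0.738, -0.002, -0.001]
contact_force: [-0.5, 0.6, -0.8]
width: -0.001
finger_force: 0.0
```

```bash
python3 - <<'E'
from h import *
o=get_obs();print(o['position'],o['contact_force'])
ims=[]
for n in('scene','top'):
    f=grab_frame(n);np.save(n+'4.npy',f,allow_pickle=True)
    u=f['R']@np.array([.55,.1,.05])+f['t'];a=u[:2]/u[2]*foc(f)+[f['cx'],f['cy']]
    x,y=int(a[0])-65,int(a[1])-65;print(x,y)
    ims.append(cv2.resize(f['image'][y:y+120,x:x+130],(400,369),interpolation=2))
    q=f['R']@(o['position'])+f['t'];print('tcp',q[:2]/q[2]*foc(f)+[f['cx'],f['cy']])
    m=cv2.inRange(cv2.cvtColor(f['image'],cv2.COLOR_RGB2HSV),(22,120,60),(34,255,255))
    v,u=np.where(m[150:240,280:360]);print('yellow',len(u)); 
    if len(u): w=np.array([ray(f,a+280,b+150,.025) for a,b in zip(u,v)]);print(w.min(0),w.max(0),w.mean(0))
cv2.imwrite('pics/c4.png',np.hstack(ims)[...,::-1])
E
```

```text
[0.53628864 0.26150491 0.10250956] [-0.47276809  0.57123699 -0.83936684]
273 121
tcp [364.52585003 155.67896796]
yellow 115
[ 0.53756982 -0.04894044  0.025     ] [0.57688457 0.03680931 0.025     ] [5.60975826e-01 3.62555583e-04 2.50000000e-02]
229 145
tcp [244.75736377 213.25230262]
yellow 144
[ 0.54208388 -0.04533646  0.025     ] [0.57741881 0.03205497 0.025     ] [0.55982258 0.00439874 0.025     ]
```

View pics/c4.png

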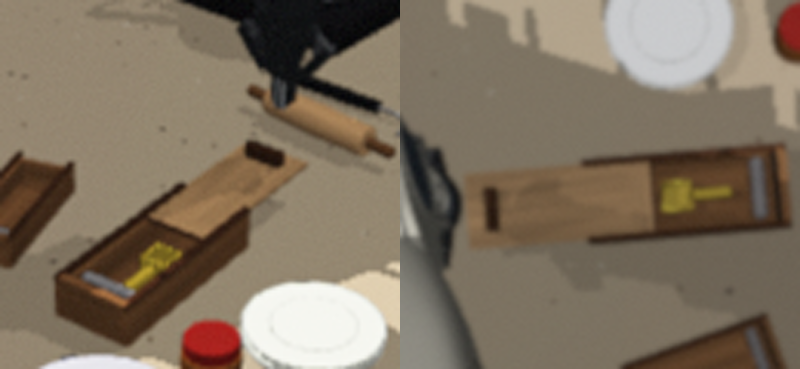

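The scoop lies flat in the cavity and the tool is behind the lid's bar, whose top centre is at scene (359,169). I'm descending behind the bar.

>>> move_arm --steps '[[[0.05,0,-0.4,0,0,0,-1],[0,0,-0.4,0,0,0,-1],[0,0,-0.26,0,0,0,-1],[0,0,-0.1,0,0,0,-1],[0,0,0,0,0,0,-1],[0,0,0,0,0,0,-1]]]'

```text
clock: 8.65
position: [0.5406, 0.26, 0.0593]
tcp_rot: [0.676, 0.737, 0.0, 0.0]
contact_force: [0.6, -0.3, 0.6]
width: -0.0
finger_force: 0.0
```

>>> move_arm --steps '[[[0.0085,-0.1,0,0,0,0,-1],[0.0085,-0.1,0,0,0,0,-1],[0.0085,-0.1,0,0,0,0,-1],[0.0085,-0.1,0,0,0,0,-1],[0,0,0,0,0,0,-1],[0,0,0,0,0,0,-1]]]'

```text
clock: 9.15
position: [0.5416, 0.244, 0.0586]
tcp_rot: [0.676, 0.737, 0.0, 0.0]
contact_force: [0.5, 0.4, 0.1]
width: -0.001
finger_force: 0.0
```

>>> move_arm --steps '[[[0.005,-0.06,-0.03,0,0,0,-1],[0.005,-0.06,-0.03,0,0,0,-1],[0.0107,-0.1245,0,0,0,0,-1],[0.0107,-0.1245,0,0,0,0,-1],[0.0107,-0.1245,0,0,0,0,-1],[0.0107,-0.1245,0,0,0,0,-1],[0.0107,-0.1245,0,0,0,0,-1]]]'

```text
clock: 9.73
position: [0.5442, 0.2142, 0.0562]
tcp_rot: [0.675, 0.738, 0.0, -0.0]
contact_force: [0.4, 3.5, 2.7]
width: -0.0
finger_force: 1.4
```

>>> move_arm --steps '[[[0.0107,-0.1245,0,0,0,0,-1],[0.0107,-0.1245,0,0,0,0,-1],[0.0107,-0.1245,0,0,0,0,-1],[0.0107,-0.1245,0,0,0,0,-1],[0.0107,-0.1245,0,0,0,0,-1],[0.0107,-0.1245,0,0,0,0,-1],[0.0107,-0.1245,0,0,0,0,-1],[0,0,0,0,0,0,-1]]]'

```text
clock: 10.4
position: [0.5471, 0.1787, 0.056]
tcp_rot: [0.676, 0.737, -0.0, 0.0]
contact_force: [1.0, -1.1, 0.2]
width: 0.002
finger_force: 0.0
```

```bash
python3 - <<'E'
from h import *
o=get_obs();print(o['position'],o['contact_force'],o['torque'])
ims=[]
for n in('scene','top'):
    f=grab_frame(n);np.save(n+'5.npy',f,allow_pickle=True)
    u=f['R']@np.array([.55,.1,.05])+f['t'];a=u[:2]/u[2]*foc(f)+[f['cx'],f['cy']]
    x,y=int(a[0])-65,int(a[1])-65;print(x,y)
    ims.append(cv2.resize(f['image'][y:y+120,x:x+130],(400,369),interpolation=2))
cv2.imwrite('pics/c5.png',np.hstack(ims)[...,::-1])
E
```

```text
[0.54706939 0.1787138  0.05596298] [ 0.96938268 -1.07198237  0.20619581] [-0.01703415  0.03551911 -0.00722786]
273 121
229 145
```

View pics/c5.png

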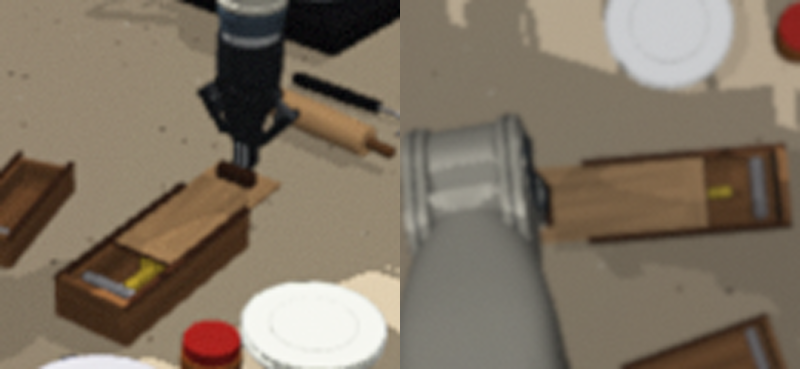

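The lid is sliding: its nose in the top crop moved from x=655 to x=709, about 60 mm. About 77 mm remain to the seal and about 57 mm to the ridge.

>>> move_arm --steps '[[[0.0107,-0.1245,0,0,0,0,-1],[0.0107,-0.1245,0,0,0,0,-1],[0.0107,-0.1245,0,0,0,0,-1],[0.0107,-0.1245,0,0,0,0,-1],[0.0107,-0.1245,0,0,0,0,-1],[0.0107,-0.1245,0,0,0,0,-1],[0.0107,-0.1245,0,0,0,0,-1],[0.0107,-0.1245,0,0,0,0,-1]]]'

```text
clock: 11.17
position: [0.5505, 0.1394, 0.0561]
tcp_rot: [0.675, 0.737, -0.0, 0.0]
contact_force: [-0.4, 0.7, -0.4]
width: -0.003
finger_force: 0.2
```

>>> move_arm --steps '[[[0.0043,-0.05,0,0,0,0,-1],[0.0043,-0.05,0,0,0,0,-1],[0.0043,-0.05,0,0,0,0,-1],[0.0022,-0.025,0,0,0,0,-1],[0,0,0,0,0,0,-1]]]'

```text
clock: 11.58
position: [0.5511, 0.1328, 0.0561]
tcp_rot: [0.675, 0.737, -0.0, 0.0]
contact_force: [0.6, -0.4, 0.1]
width: -0.001
finger_force: 0.0
```

>>> move_arm --steps '[[[0.0022,-0.025,0,0,0,0,-1],[0.0022,-0.025,0,0,0,0,-1],[0.0022,-0.025,0,0,0,0,-1]]]'

```text
clock: 11.83
position: [0.5514, 0.13, 0.0561]
tcp_rot: [0.675, 0.738, 0.0, -0.0]
contact_force: [0.2, 0.4, 0.8]
width: 0.004
finger_force: 0.4
```

>>> move_arm --steps '[[[0.0022,-0.025,0,0,0,0,-1],[0.0022,-0.025,0,0,0,0,-1],[0.0022,-0.025,0,0,0,0,-1]]]'

```text
clock: 12.08
position: [0.5516, 0.1269, 0.0561]
tcp_rot: [0.675, 0.738, 0.0, 0.0]
contact_force: [0.1, 0.1, 1.0]
width: 0.001
finger_force: 0.4
```

>>> move_arm --steps '[[[0.0022,-0.025,0,0,0,0,-1],[0.0022,-0.025,0,0,0,0,-1]]]'

```text
clock: 12.25
position: [0.5518, 0.1249, 0.0561]
tcp_rot: [0.675, 0.738, 0.0, 0.0]
contact_force: [0.7, 0.5, -0.2]
width: -0.001
finger_force: 0.4
```

>>> move_arm --steps '[[[0.0022,-0.025,0,0,0,0,-1],[0.0022,-0.025,0,0,0,0,-1]]]'

```text
clock: 12.42
position: [0.5519, 0.1231, 0.0561]
tcp_rot: [0.675, 0.738, 0.0, -0.0]
contact_force: [-0.5, 6.1, 0.6]
width: -0.0
finger_force: 3.2
```

>>> move_arm --steps '[[[0.0022,-0.025,0,0,0,0,-1],[0.0022,-0.025,0,0,0,0,-1]]]'

```text
clock: 12.58
position: [0.552, 0.1223, 0.0561]
tcp_rot: [0.675, 0.738, 0.001, -0.001]
contact_force: [-0.5, 11.1, 1.2]
width: 0.002
finger_force: 5.0
```

>>> move_arm --steps '[[[0.0022,-0.025,0,0,0,0,-1],[0.0022,-0.025,0,0,0,0,-1]]]'

```text
clock: 12.75
position: [0.5522, 0.1204, 0.0562]
tcp_rot: [0.675, 0.738, 0.001, -0.001]
contact_force: [-2.0, 8.4, 1.6]
width: 0.001
finger_force: 4.4
```

Ridge met at y≈0.124, so the seal should be near y≈0.104. I'm creeping over it.

>>> move_arm --steps '[[[0.0022,-0.025,0,0,0,0,-1],[0.0022,-0.025,0,0,0,0,-1]]]'

```text
clock: 12.92
position: [0.5524, 0.1181, 0.0561]
tcp_rot: [0.675, 0.738, 0.001, -0.001]
contact_force: [-0.1, 7.4, 1.2]
width: -0.003
finger_force: 3.6
```

>>> move_arm --steps '[[[0.0011,-0.0125,0,0,0,0,-1],[0.0011,-0.0125,0,0,0,0,-1],[0.0011,-0.0125,0,0,0,0,-1],[0.0011,-0.0125,0,0,0,0,-1]]]'

```text
clock: 13.25
position: [0.5526, 0.1158, 0.0561]
tcp_rot: [0.675, 0.738, 0.001, -0.001]
contact_force: [0.4, 5.2, 1.1]
width: 0.0
finger_force: 2.6
```

>>> move_arm --steps '[[[0.0011,-0.0125,0,0,0,0,-1],[0.0011,-0.0125,0,0,0,0,-1],[0.0011,-0.0125,0,0,0,0,-1],[0.0011,-0.0125,0,0,0,0,-1]]]'

```text
clock: 13.58
position: [0.5529, 0.1129, 0.0562]
tcp_rot: [0.675, 0.738, 0.0, 0.0]
contact_force: [-0.8, 3.4, 0.9]
width: -0.002
finger_force: 1.4
```

>>> move_arm --steps '[[[0.0011,-0.0125,0,0,0,0,-1],[0.0011,-0.0125,0,0,0,0,-1],[0.0011,-0.0125,0,0,0,0,-1],[0.0011,-0.0125,0,0,0,0,-1]]]'

```text
clock: 13.92
position: [0.553, 0.1106, 0.056]
tcp_rot: [0.675, 0.737, -0.0, 0.0]
contact_force: [0.7, 0.4, 1.2]
width: 0.002
finger_force: 0.4
```

>>> move_arm --steps '[[[0.0011,-0.0125,0,0,0,0,-1],[0.0011,-0.0125,0,0,0,0,-1],[0.0011,-0.0125,0,0,0,0,-1],[0.0011,-0.0125,0,0,0,0,-1],[0.0011,-0.0125,0,0,0,0,-1],[0.0011,-0.0125,0,0,0,0,-1]]]'

```text
clock: 14.42
position: [0.5532, 0.1079, 0.056]
tcp_rot: [0.675, 0.738, -0.0, -0.0]
contact_force: [0.2, 0.5, -0.5]
width: -0.001
finger_force: 0.2
```

>>> move_arm --steps '[[[0.0011,-0.0125,0,0,0,0,-1],[0.0011,-0.0125,0,0,0,0,-1]]]'

```text
clock: 14.58
position: [0.5534, 0.1069, 0.0561]
tcp_rot: [0.675, 0.738, 0.0, -0.0]
contact_force: [0.5, 0.4, -0.7]
width: 0.001
finger_force: 0.2
```

>>> move_arm --steps '[[[0.0011,-0.0125,0,0,0,0,-1],[0.0011,-0.0125,0,0,0,0,-1]]]'

```text
clock: 14.75
position: [0.5534, 0.1059, 0.0561]
tcp_rot: [0.675, 0.738, 0.0, -0.0]
contact_force: [0.2, 0.5, 0.2]
width: 0.001
finger_force: 0.2
```

>>> move_arm --steps '[[[0.0011,-0.0125,0,0,0,0,-1],[0.0011,-0.0125,0,0,0,0,-1]]]'

```text
clock: 14.92
position: [0.5535, 0.1049, 0.0561]
tcp_rot: [0.675, 0.738, 0.0, 0.0]
contact_force: [0.0, 0.9, -0.7]
width: 0.002
finger_force: 0.2
```

>>> move_arm --steps '[[[0.0011,-0.0125,0,0,0,0,-1],[0,0,0,0,0,0,-1]]]'

```text
clock: 15.08
position: [0.5536, 0.1043, 0.0561]
tcp_rot: [0.675, 0.738, -0.0, 0.0]
contact_force: [-0.1, -0.4, 0.1]
width: 0.004
finger_force: 0.0
```

>>> move_arm --steps '[[[0.0011,-0.0125,0,0,0,0,-1],[0,0,0,0,0,0,-1]]]'

```text
clock: 15.25
position: [0.5536, 0.1039, 0.0561]
tcp_rot: [0.675, 0.738, -0.0, 0.0]
contact_force: [0.2, 0.5, 0.3]
width: 0.001
finger_force: 0.1
```

>>> move_arm --steps '[[[0.0011,-0.0125,0,0,0,0,-1],[0,0,0,0,0,0,-1]]]'

```text
clock: 15.42
position: [0.5536, 0.1036, 0.0561]
tcp_rot: [0.675, 0.738, 0.0, -0.0]
contact_force: [0.5, 2.2, -0.5]
width: 0.001
finger_force: 0.9
```

>>> move_arm --steps '[[[0.0005,-0.006,0,0,0,0,-1],[0,0,0,0,0,0,-1]]]'

```text
clock: 15.58
position: [0.5537, 0.1036, 0.0561]
tcp_rot: [0.675, 0.738, 0.0, -0.0]
contact_force: [-0.4, 4.1, 1.0]
width: -0.0
finger_force: 1.9
```

>>> move_arm --steps '[[[0.0005,-0.006,0,0,0,0,-1],[0,0,0,0,0,0,-1]]]'

```text
clock: 15.75
position: [0.5536, 0.1036, 0.0561]
tcp_rot: [0.675, 0.738, 0.0, -0.0]
contact_force: [-0.4, 5.2, 0.4]
width: 0.001
finger_force: 2.7
```

>>> move_arm --steps '[[[0.0005,-0.006,0,0,0,0,-1],[0,0,0,0,0,0,-1]]]'

```text
clock: 15.92
position: [0.5536, 0.1035, 0.0561]
tcp_rot: [0.675, 0.738, 0.001, -0.001]
contact_force: [-0.7, 5.6, 0.1]
width: 0.001
finger_force: 3.2
```

>>> move_arm --steps '[[[0.001,-0.012,0,0,0,0,-1],[0.0005,-0.006,0,0,0,0,-1],[0,0,0,0,0,0,-1]]]'

```text
clock: 16.17
position: [0.5536, 0.1035, 0.0561]
tcp_rot: [0.675, 0.738, 0.001, -0.001]
contact_force: [-0.9, 10.1, 1.2]
width: -0.001
finger_force: 5.0
```

>>> move_arm --steps '[[[0.0005,-0.006,0,0,0,0,-1],[0.0005,-0.006,0,0,0,0,-1],[0,0,0,0,0,0,-1],[0,0,0,0,0,0,-1]]]'

```text
clock: 16.5
position: [0.5536, 0.1034, 0.0561]
tcp_rot: [0.675, 0.738, 0.001, -0.001]
contact_force: [-1.4, 11.5, 0.9]
width: 0.002
finger_force: 6.1
```

>>> move_arm --steps '[[[0.0005,-0.006,0,0,0,0,-1],[0.0005,-0.006,0,0,0,0,-1],[0,0,0,0,0,0,-1],[0,0,0,0,0,0,-1]]]'

```text
clock: 16.83
position: [0.5535, 0.1034, 0.0562]
tcp_rot: [0.675, 0.738, 0.002, -0.002]
contact_force: [-1.1, 14.8, -0.3]
width: 0.003
finger_force: 7.2
```

>>> move_arm --steps '[[[0,0,0,0,0,0,-1],[0,0,0,0,0,0,-1],[0,0,0,0,0,0,-1],[0,0,0,0,0,0,-1]]]'

```text
clock: 17.17
position: [0.5535, 0.1034, 0.0561]
tcp_rot: [0.675, 0.738, 0.002, -0.002]
contact_force: [-1.1, 14.2, 0.4]
width: 0.003
finger_force: 7.2
```

Pressed home at about 14 N with no further travel. I'm backing off and rising clear.

>>> move_arm --steps '[[[-0.002,0.025,0,0,0,0,-1],[-0.004,0.05,0,0,0,0,-1],[-0.01,0.12,0,0,0,0,-1],[-0.01,0.12,0,0,0,0,-1],[0,0,0.3,0,0,0,-1],[0,0,0.6,0,0,0,-1],[0,0,0.8,0,0,0,-1],[0,0,0.8,0,0,0,-1]]]'

```text
clock: 17.83
position: [0.5522, 0.1137, 0.1568]
tcp_rot: [0.675, 0.738, -0.001, -0.0]
contact_force: [-0.0, -0.4, 1.6]
width: 0.005
finger_force: 0.0
```

>>> move_arm --steps '[[[-0.5,0,0.7,0,0,0,-1],[-0.6,0,0.7,0,0,0,-1],[-0.6,0,0.5,0,0,0,-1],[-0.6,0,0,0,0,0,-1],[-0.5,0,0,0,0,0,-1],[0,0,0,0,0,0,-1],[0,0,0,0,0,0,-1]]]'

```text
clock: 18.42
position: [0.4404, 0.1137, 0.2327]
tcp_rot: [0.675, 0.738, 0.0, 0.001]
contact_force: [-0.0, 0.3, -0.3]
width: 0.001
finger_force: 0.0
```

```bash
python3 - <<'E'
from h import *
print(get_obs()['position'],get_obs()['qvel'])
ims=[]
for n in('scene','top'):
    f=grab_frame(n)
    u=f['R']@np.array([.56,.02,.05])+f['t'];a=u[:2]/u[2]*foc(f)+[f['cx'],f['cy']]
    x,y=int(a[0])-50,int(a[1])-50
    ims.append(cv2.resize(f['image'][y:y+100,x:x+100],(400,400),interpolation=2))
cv2.imwrite('pics/c6.png',np.hstack(ims)[...,::-1])
E
```

```text
[0.44040271 0.1137299  0.23272688] [-0.00413086  0.03625908  0.02610785 -0.00775549 -0.00055682 -0.00356063]
```

View pics/c6.png

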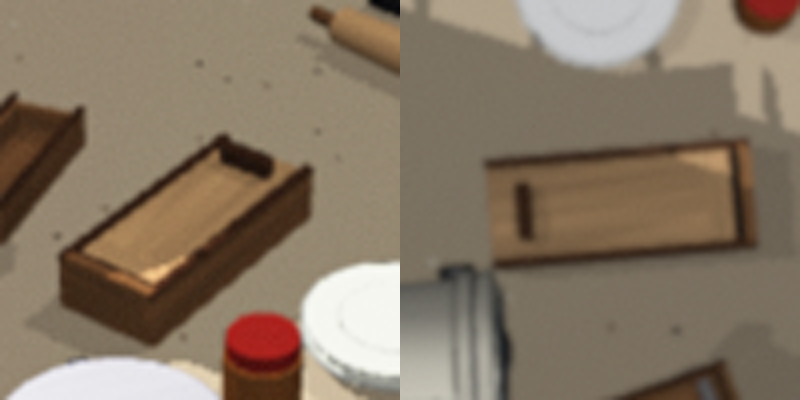

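The lid is fully shut against the dark seal (top crop x≈735) and the robot is clear, so I'm handing in.

```bash
python3 -c "from workcell import job_done;print(job_done())"
```

```text
the job is handed in; nothing more can be done
None
```

The yellow scoop is in the box, and the lid is over the ridge and pressed home on the seal at about 14 N. The arm is clear of everything, nothing else was touched, and the job was handed in at about 18.5 s of the 72 s allowed.

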